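# Fit the drive stem to the food processor and tug-test it

## Robot

A 7-joint arm with a two-finger parallel gripper is mounted at the origin on a cart in front of the work surface, level with it; the furniture and walls round the work are solid. World frame = base frame: x ahead of the robot, y to its left, z up, the work surface at z = 0. Lengths are in mm, angles in rad, forces in N, time in s.
With the tool pointing down it reaches from about 350 to 900 mm from the base axis. Payload 19.9 kg.
Tool frame: the origin (TCP) lies at the very end of the fingers, on their centre line; the grasp point (between the pads) lies 19 mm behind it (robot.grip_depth is the distance from the TCP to the grasp point, in mm); z points along the fingers, y is the line along which they close (so a half turn about z gives the same grasp; the last joint's range is limited). The gripper opens to 85 mm and grips with 20 to 120 N. Pads are 22 mm wide; open, the fingers measure 114 mm over their backs; the gripper's body (76 mm by 85 mm) begins 54 mm behind the grasp point. The pads swing forward as they close: fully open they stand 13 mm farther back than shut.
Start: joints at [-1.387, 0.417, -0.01, 1.614, 0.005, 1.111, -0.053], TCP at [139.31, 609.257, 231.26] pointing down, gripper open.
Joint ranges: [-2.81, 2.81], [-0.39, 2.02], [-1.27, 1.25], [0.06, 2.57], [-1.19, 4.33], [0.19, 2], [-2.82, 2.82]. Speed limits (rad/s): [1.89, 1.89, 2.39, 2.39, 3.01, 3.01, 3.01].

## Interface

Orientations are given as a rotation vector (axis times angle).
In Python, from station import robot gives the robot as it stands. The module is installed in compiled form; this text tells all that it offers. Calls block until the motion is done:
- robot.move_to(position, orientation): joint-space move of the TCP to a pose.
- robot.servo_line(position, vel=150, rotation=None, contact_N=None): straight line of the TCP; rotation=None keeps the orientation; vel is the mean speed in mm/s. With contact_N (N) it stops when the force on the tool has changed by that much, and returns True; else False.
- robot.goto_joints(angles): joint-space move.
- robot.move_gripper(opening, f_grip=None): finger opening in mm; f_grip is the grip in N (None keeps the last); returns when the fingers have stopped.
- robot.sleep(seconds).
- robot.solve_ik(position, orientation): joint angles nearest the present ones, or None.
- robot.snapshot(name): name is "scene" or "top"; returns the picture (400x640x3 uint8, red, green, blue); there is no depth.
- robot.camera_model(name): a dict with "vfov" (degrees; the focal length in pixels is half the picture's height over the tangent of half this angle, whatever the lens; pixels are square), "cx", "cy" (the principal point, pixels), "R" (3x3) and "t" (3): a world point X has camera coordinates R X + t. Camera axes: x right, y down, z forward; pixel columns grow to the right and rows downward; lengths in mm; the calibration is good to about 2 mm. A picture is of the moment at which its call begins. camera_model takes no time and is no camera call.
A pose or a line that the arm cannot do raises robot.Unreachable and nothing moves.
- robot.job_done(): hands the job in; it is judged then, once.
Trained networks look in the newest picture that a camera, given by its name, has taken for a name from the list of things; names that differ only in an ending like _2 or _b are one class to them, and where a whole thing is asked for, a point or a joint stands for the part that bears it (a point fixed in the world has none). Each returns a list of dicts, best first, with "score" (0 to 1); they miss things now and then, are a little off and sometimes report something else, mostly with a low value. They report only what shows in the picture. A call takes as long as a camera call.
- robot.find_in(query, camera): "box" ([left, top, right, bottom] in pixels, round what is visible of it).
- robot.pinpoint(query, camera): "xy" ([column, row] in pixels: a listed point, or the origin of a listed thing).
Readings, each from a call of its own:
- robot.get_time_s(): time.
- robot.get_joint_positions(): joint angles.
- robot.get_qd(): joint speeds.
- robot.get_effort(): joint torques, N m.
- robot.get_ee_pos(): TCP position.
- robot.get_eef_rot(): TCP orientation.
- robot.get_contact_force(): force on the tool from outside, world axes, zero at the start.
- robot.get_wrist_torque(): the same for the moment, N m.
- robot.get_grip_width(): finger opening in mm.
- robot.get_grasp_force(): force on a finger pad.
Only numpy, scipy, OpenCV 4.12 (cv2) and the standard library are available. Lean on these libraries where they do the work, as an engineer would, in place of code of your own. Each camera call takes 0.05 s, during which the arm holds its last target. There are 200 camera calls.

## Task

Take the drive stem (the tall part with the square grip) out of the wooden caddy and press it down into the coupling on top of the food processor until it snaps in, and on until it sits firmly and fully home, pressing with no more than about 20 N. Then prove that it holds: pull it straight up with a slowly rising force, stop at about 10 N (never more than 14 N), keep that pull for a full second, then ease off and let go, leaving the stem upright and fully home. Leave the dough tool and everything else on the worktop where it is.

Things in the scene. Friction and masses are not known exactly. Their poses are not given: they have to be found in the camera images.
- processor: Food processor base, bowl off: white box 150 (x) x 165 (y) x 46 mm, dial and two buttons on its front, fixed. On top a round white boss, 72 mm wide and 27 mm high, surrounds the drive coupling; three lugs 8 mm high stand 52 mm from the centre. Origin: centre of its underside on the worktop, straight below the coupling; x points from front to back, z up.
- coupling_top (a point): Centre of the top face of the drive coupling, 83 mm above the worktop: a steel plate 34 x 34 mm in a grey ring, with a vertical hole 15 mm wide whose mouth is a funnel 22 mm wide and 3.5 mm deep. The coupling sits in a rubber mount and also gives up to 4 mm sideways (about 1 N per mm); the point moves with it.
- coupling_jaws (a point): Middle of the hole in the coupling, 7.4 mm below coupling_top, where two opposed spring-loaded steel balls (gap 10 mm at rest) stand out into the hole. Pushing the stem's bulb in between them takes about 12 to 15 N, then it snaps home; once home it holds against a steady pull of 15 N.
- coupling (a joint): Vertical give of the coupling on its stiff rubber mount, in m: 0 unloaded, positive pulled up, negative pressed down; it yields some millimetres before its stops at -12 and +8 mm, in proportion to the force.
- stem_grip (a point): Centre of the stem's grip: plain grey, 16 x 16 mm square, 50 mm high (25 mm above and below this point); x and y are normal to its flat sides, z up along the stem. The loose stem is 76 mm long, about 150 g, and starts upright in one of the caddy's two holes. Home in the coupling, this point is 31 mm above coupling_top; any turn about the vertical will do.
- stem_flange (a point): Centre of the underside of the stem's round grey flange (32 mm wide, 6 mm thick), 31 mm below stem_grip. It rests on the caddy's top at the start and lies flat on coupling_top when home; the stem is latched once it is less than about 2 mm above it. A pull of 10 N hardly lifts it within the latch.
- stem_tip (a point): Lower end of the stem, 51 mm below stem_grip and 20 mm below the flange's underside: a round-ended steel bulb 14 mm thick and 10 mm long, under a steel neck 6 mm thick.
- caddy: Plain wooden block 70 (x) x 160 (y) x 36 mm high, fixed to the worktop, with two holes 19 mm wide and 31 mm deep, 45 mm either side of its centre along its y axis. Origin: centre of its underside. One hole holds the stem, the other the dough tool.
- dough_tool: A bystander: a short white dough tool, 56 mm long, a round hub 26 mm wide with two stubby wings (52 mm across); it stands in the caddy's other hole and rises 32 mm above the caddy. Origin: bottom end of its post, 24 mm below the caddy's top; z up.
- kitchen_timer: A bystander: a white and black kitchen timer, 62 x 62 x 54 mm. Origin: centre of its underside.
- teaspoon: A bystander: a steel teaspoon, 137 x 28 x 13 mm. Origin: centre of its underside.
- mug: A bystander: a cream mug, 93 x 132 x 102 mm. Origin: centre of its underside.
- cup: A bystander: a patterned cup, 77 x 77 x 100 mm. Origin: centre of its underside.
- tin: A bystander: a flat tin, 63 x 105 x 26 mm. Origin: centre of its underside.
- lid_jar: A bystander: a white jar with a wooden lid, 74 x 74 x 85 mm. Origin: centre of its underside.
- spice_jar: A bystander: a spice jar, 46 x 46 x 106 mm. Origin: centre of its underside.

How it is judged:
By the outcome, as a careful person would: the job done as asked, in the order asked, and still so for the second after the job is handed in, with the robot touching nothing.
It also fails if it takes over 58 s, if anything falls off the work surface, if the arm or the gripper's body presses on something with over 40 N, if the wrist force passes 120 N, or if a joint passes its speed limit or range.

## Working session

There is one attempt and no reset: what is moved stays moved. The work goes in short steps, each a Python script; the robot and the scene stay as the last script left them, time stands still between calls to the robot, and variables do not carry over. Pictures are saved under pics/ and viewed, at most 10 in all, crops included, and the job is handed in when it is done.

```bash
mkdir -p pics; cat > h.py <<'E'
import numpy as np, cv2
from station import robot
from scipy.spatial.transform import Rotation as Rn
def K(c):
    f=200/np.tan(np.radians(c["vfov"])/2); return f
def ray(cam,xy):
    c=robot.camera_model(cam); f=K(c); R=np.array(c["R"]);t=np.array(c["t"])
    d=R.T@np.array([(xy[0]-c["cx"])/f,(xy[1]-c["cy"])/f,1]); return -R.T@t,d/np.linalg.norm(d)
def atz(cam,xy,z):
    o,d=ray(cam,xy); return o+d*(z-o[2])/d[2]
def tri(a,b):
    (o1,d1),(o2,d2)=a,b
    A=np.stack([d1,-d2],1); s=np.linalg.lstsq(A,o2-o1,rcond=None)[0]
    p,q=o1+d1*s[0],o2+d2*s[1]; return (p+q)/2,np.linalg.norm(p-q)
def proj(cam,X):
    c=robot.camera_model(cam); f=K(c); v=np.array(c["R"])@np.array(X)+np.array(c["t"]); return v[:2]/v[2]*f+[c["cx"],c["cy"]]
def save(im,n): cv2.imwrite("pics/"+n,im[:,:,::-1])
E
python3 - <<'E'
from h import *
np.set_printoptions(precision=1,suppress=True)
for c in ("scene","top"):
    save(robot.snapshot(c),c+"0.png"); m=robot.camera_model(c); print(c,m["vfov"],-np.array(m["R"]).T@np.array(m["t"]))
for q in ["stem_grip","stem_flange","coupling_top","processor","caddy","dough_tool"]:
    r={}
    for c in ("scene","top"):
        l=robot.pinpoint(q,c); print(q,c,[(np.round(d["xy"],1),round(d["score"],2)) for d in l[:3]])
        if l:r[c]=l[0]["xy"]
    if len(r)==2: print("  tri",*tri(ray("scene",r["scene"]),ray("top",r["top"])))
print(robot.get_time_s(),robot.get_eef_rot(),robot.get_contact_force())
E
```

```text
scene 42.25804693582318 [ -464.5 -1120.5  1552.4]
top 51.644875677840616 [ 416.7  -39.9 1442.6]
stem_grip scene [(array([293.4, 209.4]), 0.28), (array([271.9, 166.6]), 0.19)]
stem_grip top [(array([353.7, 213.3]), 0.55)]
  tri [ 389.1 -109.   134.9] 120.59582554552915
stem_flange scene [(array([269.9, 169. ]), 0.43)]
stem_flange top [(array([348.4, 213.4]), 0.57)]
  tri [361.3 -66.9 335.4] 174.25364766469613
coupling_top scene [(array([267.7, 165.5]), 0.66), (array([329.8, 216.4]), 0.53)]
coupling_top top [(array([241.5, 207.5]), 0.68), (array([360.6, 218.7]), 0.41)]
  tri [454.2 227.2  76.9] 11.027348921872811
processor scene [(array([273. , 177.9]), 0.96), (array([337.5, 245.3]), 0.32), (array([297.8, 213.6]), 0.16)]
processor top [(array([446.4, 218.6]), 0.72), (array([251.7, 210.2]), 0.62)]
  tri [ 299.3 -255.9  501.1] 276.3331884030601
caddy scene [(array([331.5, 236.6]), 0.95)]
caddy top [(array([364.2, 217. ]), 0.81), (array([444.9, 218.3]), 0.69)]
  tri [ 429.2 -190.1    4. ] 1.622850739907432
dough_tool scene [(array([338. , 244.3]), 0.41)]
dough_tool top [(array([376.4, 223.1]), 0.61)]
  tri [ 412.9 -235.3   11. ] 13.790476485583243
0.7 [ 0.4  3.1 -0. ] [0.6 0.3 0.1]
```

View pics/scene0.png

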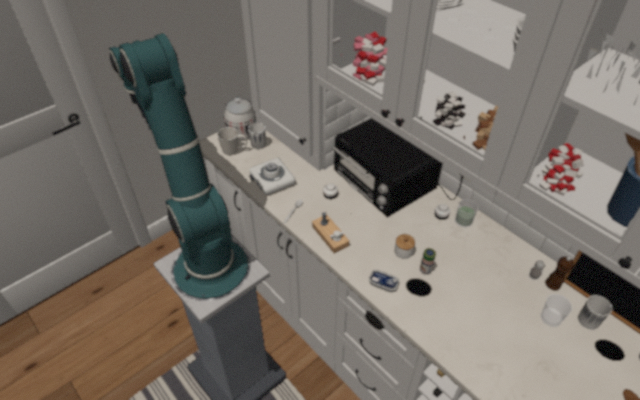

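View pics/top0.png

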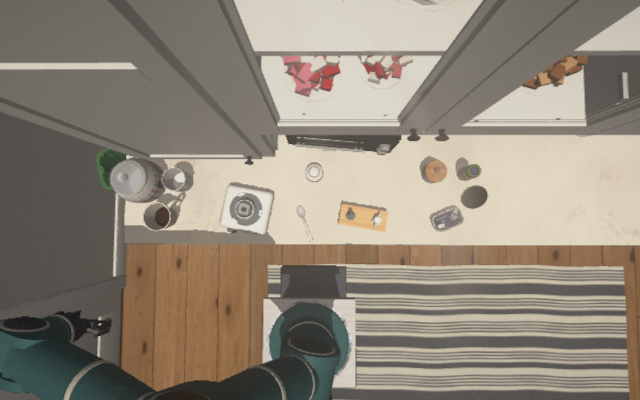

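The overview shows the processor at top (247,209), scene (272,175). The caddy is at top (363,216), with the grey stem in its left hole (350,213) and the white dough tool in the right one (377,220). The wide-view detections disagree, so I'll zoom in.

```bash
python3 - <<'E'
from h import *
a=cv2.imread("pics/scene0.png");b=cv2.imread("pics/top0.png")
r=lambda im,x,y,w,h,k:cv2.resize(im[y:y+h,x:x+w],None,fx=k,fy=k,interpolation=cv2.INTER_CUBIC)
o=np.vstack([np.hstack([r(a,300,200,56,56,5),r(a,240,145,56,56,5)]),np.hstack([r(b,330,190,56,56,5),r(b,219,180,56,56,5)])])
cv2.imwrite("pics/crop0.png",o)
E
```

```text
(no output)
```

View pics/crop0.png

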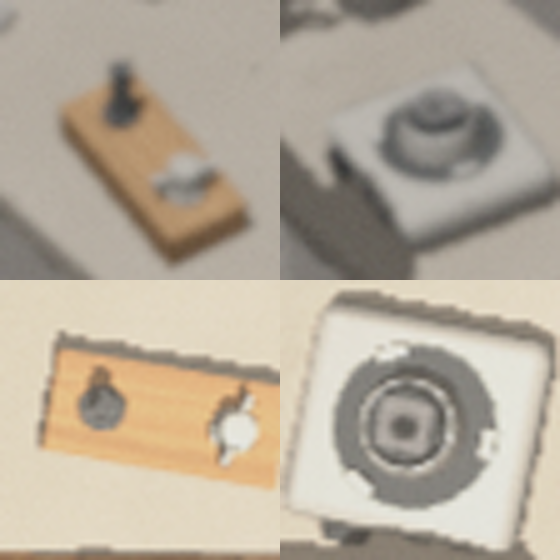

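```bash
python3 - <<'E'
from h import *
np.set_printoptions(precision=1,suppress=True)
fl={"top":(101/5+330-.4,128/5+190-.4),"scene":(122/5+300-.4,117/5+200-.4)}
gt={"scene":(120/5+300-.4,66/5+200-.4)}
ct={"top":(123/5+219-.4,147/5+180-.4),"scene":(157/5+240-.4,99/5+145-.4)}
for n,d,z in(("flange top",fl,42),("griptop",gt,92),("coupling",ct,83)):
    for c in d: print(n,c,atz(c,d[c],z))
    if len(d)==2: print(tri(*[ray(c,d[c]) for c in d]))
for q in ("stem_grip","coupling_top","stem_flange","caddy","processor"):
    for c in("scene","top"): print(q,c,[(np.round(x["box"]),round(x["score"],2)) for x in robot.find_in(q,c)[:2]])
# caddy orange mask
for c in("top","scene"):
    im=cv2.imread("pics/%s0.png"%c); h=cv2.cvtColor(im,cv2.COLOR_BGR2HSV)
    m=((h[...,0]>8)&(h[...,0]<25)&(h[...,1]>90)&(h[...,2]>150)).astype(np.uint8)
    m[:180]=0;m[240 if c=="top" else 260:]=0;m[:,:300]=0;m[:,400:]=0
    pts=cv2.findNonZero(m); r=cv2.minAreaRect(pts); print(c,r)
    if c=="top":
        B=np.array([atz(c,p,36)[:2] for p in cv2.boxPoints(r)]); print(B,B.mean(0),np.linalg.norm(np.diff(B,axis=0),axis=1))
E
```

```text
flange top top [ 434.3 -137.1   42. ]
flange top scene [ 432.6 -143.8   42. ]
(array([ 435.5, -138.5,   35.1]), np.float64(2.9068881649442684))
griptop scene [ 436.4 -136.7   92. ]
coupling top [453.3 216.8  83. ]
coupling scene [461.1 221.8  83. ]
(array([454.1, 214.1,  92.6]), np.float64(2.763272164550039))
stem_grip scene []
stem_grip top [(array([350., 212., 354., 219.]), 0.53)]
coupling_top scene [(array([265., 164., 275., 175.]), 0.52), (array([287., 202., 301., 216.]), 0.29)]
coupling_top top [(array([304., 168., 320., 182.]), 0.69), (array([235., 201., 247., 214.]), 0.54)]
stem_flange scene [(array([321., 212., 328., 226.]), 0.66)]
stem_flange top []
caddy scene [(array([312., 217., 352., 253.]), 0.98)]
caddy top [(array([161., 167., 192., 190.]), 0.62), (array([336., 204., 387., 233.]), 0.57)]
processor scene [(array([249., 156., 292., 194.]), 0.91)]
processor top [(array([222., 184., 273., 234.]), 0.97)]
top ((362.6192932128906, 217.064208984375), (46.990318298339844, 20.303930282592773), 9.865806579589844)
[[ 407.7  -96.5]
 [ 475.6 -108.4]
 [ 448.6 -265.4]
 [ 380.9 -253.1]] [ 428.2 -180.8] [ 69.  159.3  68.8]
scene ((329.9456787109375, 231.46678161621094), (36.55470657348633, 15.09693431854248), 49.89908981323242)
```

The caddy corner fit (69 x 159 mm) puts the stem's hole at (435.8, -136.4), which agrees with both stem views. The coupling is at about (453, 217). Now I'll grasp the stem.

```bash
cat >> h.py <<'E'
def down(a):
    y=np.array([np.cos(a),np.sin(a),0]);z=np.array([0,0,-1.]);return Rn.from_matrix(np.stack([np.cross(y,z),y,z],1)).as_rotvec()
E
python3 - <<'E'
from h import *
np.set_printoptions(precision=2,suppress=True)
P=np.array([435.5,-136.7]); C=np.array([453.3,216.8]); a0=np.radians(-9.8)
best=None
for a in (a0,a0+np.pi):
    q=robot.solve_ik([*P,200],down(a)); q2=robot.solve_ik([*C,200],down(a)); print(q,q2)
    if q is not None and q2 is not None:
        s=max(abs(q[6]),abs(q2[6]))
        if best is None or s<best[0]: best=(s,a)
a=best[1]; print("a",a); 
robot.move_to([*P,190],down(a)); print(robot.get_time_s(),robot.get_contact_force())
robot.servo_line([*P,110],vel=120)
c=robot.servo_line([*P,52],vel=60,contact_N=6); print(c,robot.get_ee_pos())
if not c:
    robot.move_gripper(0,f_grip=60)
    print(robot.get_grip_width(),robot.get_grasp_force(),robot.get_contact_force(),robot.get_time_s())
    a_=[robot.snapshot(c) for c in("scene","top")]
    save(np.hstack([cv2.resize(a_[0][180:270,280:370],(400,400)),cv2.resize(a_[1][170:260,310:400],(400,400))]),"grasp.png")
E
```

```text
[-0.65  0.24  1.02  2.07 -0.25  0.95  0.33] [-0.97  0.26  0.54  1.96 -0.16  0.96 -0.53]
[-0.71  0.27  1.09  2.07 -0.29  0.96 -2.77] [-0.55  0.23  0.05  1.95 -0.01  0.96  2.48]
a -0.1710422666954443
4.025 [-0.08 -0.24  0.11]
False [ 435.69 -136.76   52.26]
18.363889141403863 58.24657157063484 [-0.74  1.31  6.02] 6.5917
```

View pics/grasp.png

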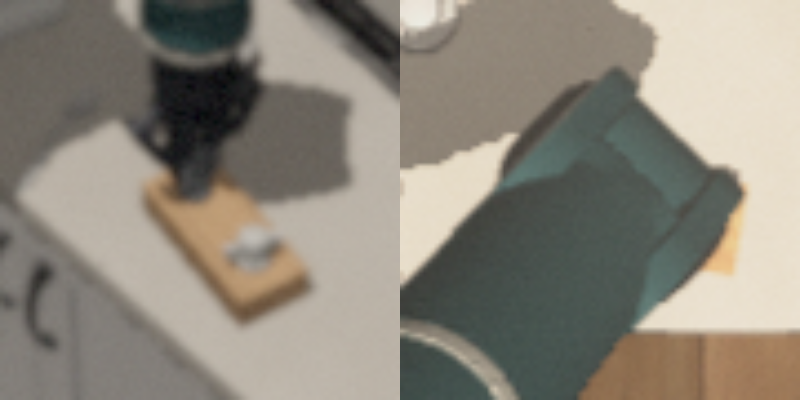

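The scene view shows the fingers around the stem in its hole, at crop (195,185), with the dough tool untouched. The top view is hidden by the arm. The width is 18.4 mm rather than 16, so the grip is probably turned. I'll re-grasp at nearby yaws.

```bash
python3 - <<'E'
from h import *
np.set_printoptions(precision=2,suppress=True)
P=[435.5,-136.7,52]; a=np.radians(-9.8)
for d in (9,-9):
    robot.move_gripper(30); robot.servo_line(P,vel=60,rotation=down(a+np.radians(d)))
    robot.move_gripper(0,f_grip=30)
    w=robot.get_grip_width(); print(d,w,robot.get_contact_force(),robot.get_wrist_torque(),robot.get_time_s())
    if w<17: break
E
```

```text
9 20.258541408499806 [-0.93  0.5   4.71] [-0.01  0.32 -0.02] 7.5167
-9 17.159391382931517 [-0.58  0.07  2.88] [0.12 0.13 0.03] 8.5
```

```bash
python3 - <<'E'
from h import *
np.set_printoptions(precision=2,suppress=True)
P=[435.5,-136.7,52]; a=np.radians(-9.8)
for d in (-14,):
    robot.move_gripper(30); robot.servo_line(P,vel=60,rotation=down(a+np.radians(d)))
    robot.move_gripper(0,f_grip=30)
    w=robot.get_grip_width(); print(d,w,robot.get_contact_force(),robot.get_wrist_torque(),robot.get_time_s())
E
```

```text
-14 15.57749952185007 [-0.19  0.58  1.87] [ 0.06  0.03 -0.02] 9.2917
```

```bash
python3 - <<'E'
from h import *
np.set_printoptions(precision=2,suppress=True)
P=np.array([435.5,-136.7]); C=np.array([453.3,216.8]); a=np.radians(-23.8)
robot.move_gripper(0,f_grip=80); print(robot.get_grip_width())
robot.servo_line([*P,80],vel=50); print(robot.get_contact_force(),robot.get_wrist_torque())
robot.servo_line([*P,165],vel=120)
print(robot.solve_ik([*C,165],down(a)))
robot.move_to([*C,165],down(a)); robot.sleep(.3)
print(robot.get_ee_pos(),robot.get_grip_width(),robot.get_contact_force(),robot.get_wrist_torque(),robot.get_time_s())
ims={c:robot.snapshot(c) for c in("scene","top")}
for c in ims: save(ims[c],c+"1.png")
for q in("stem_tip","stem_flange","stem_grip","coupling_top"):
    for c in ims: print(q,c,[(np.round(x["xy"],1),round(x["score"],2)) for x in robot.pinpoint(q,c)[:2]])
t=[*robot.get_ee_pos()[:2]]; zt=robot.get_ee_pos()[2]
print("expected",[(c,n,proj(c,[*t,z])) for c in ims for n,z in(("tip",zt-36),("flange",zt-16),("coup",83))])
save(np.hstack([cv2.resize(ims["scene"][120:200,230:310],(400,400),interpolation=cv2.INTER_CUBIC),cv2.resize(ims["top"][170:250,207:287],(400,400),interpolation=cv2.INTER_CUBIC)]),"above.png")
E
```

```text
15.238820598605013
[-0.93 -0.01 -1.23] [0.02 0.02 0.  ]
[-1.33  0.46  1.04  2.   -0.48  0.95 -0.47]
[453.53 216.24 165.08] 15.072550019491166 [-0.26  0.22 -1.65] [ 0.03 -0.03 -0.01] 12.7083
stem_tip scene [(array([268.7, 159.2]), 0.63)]
stem_tip top []
stem_flange scene [(array([268.7, 153.9]), 0.41)]
stem_flange top []
stem_grip scene [(array([271. , 148.4]), 0.41)]
stem_grip top []
coupling_top scene [(array([275. , 148.1]), 0.74), (array([271. , 167.9]), 0.46)]
coupling_top top [(array([241.3, 207.2]), 0.65), (array([312.3, 174.4]), 0.61)]
expected [('scene', 'tip', array([269.52, 157.61])), ('scene', 'flange', array([269.19, 153.95])), ('scene', 'coup', array([270.26, 165.83])), ('top', 'tip', array([240.47, 208.61])), ('top', 'flange', array([239.23, 208.43])), ('top', 'coup', array([243.19, 209.01]))]
```

View pics/above.png

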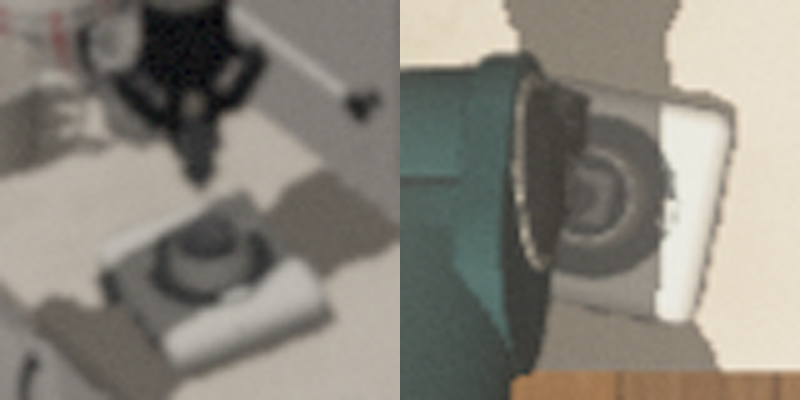

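The scene view shows the stem hanging straight above the coupling: tip at (270.4,157), boss at (271.5,167). The top view is mostly hidden by the arm. I'll refine the coupling centre by fitting it in the first top picture.

```bash
python3 - <<'E'
from h import *
np.set_printoptions(precision=2,suppress=True)
g=cv2.imread("pics/top0.png",0).astype(float)
print(g[196:222,231:257].astype(int))
# projections of a hypothesised model, optimise: boss rim ring bright? use dark/bright symmetric score
from scipy.optimize import minimize
from scipy.ndimage import map_coordinates
th=np.linspace(0,2*np.pi,72,endpoint=False)
def radial(x,y,z,img,cam):
    v=0
    for r in np.arange(2,17 if z==83 else 37,1.5):
        p=np.array([proj(cam,[x+r*np.cos(t),y+r*np.sin(t),z]) for t in th])
        v+=map_coordinates(img,[p[:,1],p[:,0]],order=1).var()
    return v
for z in(83,73):
    r=minimize(lambda u:radial(u[0],u[1],z,g,"top"),[453,217],method="Nelder-Mead",options=dict(xatol=.1,maxiter=60,initial_simplex=[[453,217],[457,217],[453,221]])); print(z,r.x,r.fun)
s=cv2.imread("pics/scene0.png",0).astype(float)
for uv in((271,167.6),(270,167)): print(atz("scene",uv,83))
# processor outline, white mask in top
im=cv2.imread("pics/top0.png"); print(im[190:230:6,226],im[190:230:6,268])
E
```

```text
[[223 223 224 214 183 159 132 165 170 160 156 134 129 131 131 131 131 131
  130 131 130 131 131 133 143 183]
 [223 223 211 174 142 130 131 134 130 129 130 115 105 103 105 105 105 118
  132 130 130 130 132 131 129 143]
 [224 210 176 140 129 129 127 129 129 127 117 101  93  95  95  94  94 101
  106 118 129 129 131 133 130 132]
 [223 197 144 132 129 126 129 129 116 105 104 110 118 120 116 108 104 102
  102 106 106 118 128 131 128 133]
 [211 163 132 125 129 125 130 117 103 154 182 165 136 123 141 169 179 152
  117 104 100 101 117 132 132 131]
 [193 136 126 129 130 130 117 138 161 151 132 121 106  99 110 125 137 151
  163 141 102 100 103 120 131 130]
 [152 129 129 129 126 125 157 178 152 107  98 113 115 117 112 102  95 106
  145 192 168 109 100 118 129 129]
 [143 129 129 128 124 156 174 156 143 146 154 148 144 137 126 123 114  99
  104 156 170 138 105 112 127 131]
 [133 127 129 128 125 171 168 130 150 168 171 170 168 163 163 154 144 125
  102 109 144 140 110 107 121 132]
 [130 130 127 126 166 170 138 132 157 173 175 170 168 168 172 171 169 165
  137 103 116 157 149 111 115 128]
 [129 129 
[... 1584 characters left out ...]
1 127
  131 131 130 129 128 132 130 132]
 [226 226 219 223 226 221 179 129 128 129 129 129 131 129 130 129 130 131
  128 130 130 131 131 131 131 169]]Traceback (most recent call last):
  File "<stdin>", line 16, in <module>
    res = _minimize_neldermead(fun, x0, args, callback, bounds=bounds,
                               **options)
    fxcc = func(xcc)
    fx = function(np.copy(x), *(wrapper_args + args))
  File "<stdin>", line 16, in <lambda>
  File "<stdin>", line 12, in radial
  File "h.py", line 16, in proj
    c=robot.camera_model(cam); f=K(c); v=np.array(c["R"])@np.array(X)+np.array(c["t"]); return v[:2]/v[2]*f+[c["cx"],c["cy"]]
ValueError: time passes only in moves, steps and waits
```

The hole's dark centre is at top pixel (243.4, 209.0), which gives a coupling centre of about (453.5, 215.7). That is within 1 mm of the first fix. I'll press in small steps and read the force after each.

```bash
python3 - <<'E'
from h import *
C=[453.4,216.0]
b=np.array(robot.get_contact_force())
robot.servo_line([*C,122],vel=60)
z=122.; up=0
while z>90:
    z-=0.7 if z>104 else 0.5
    robot.servo_line([*C,z],vel=25)
    f=np.array(robot.get_contact_force())-b; p=robot.get_ee_pos()
    print(round(z,1),np.round(p,1),np.round(f,1),round(robot.get_time_s(),2))
    if abs(f[2])>16.5 or np.hypot(*f[:2])>7: break
    if robot.get_time_s()>30: break
E
```

```text
121.3 [453.4 216.1 121.5] [ 0.2  0.8 -0.4] 14.32
120.6 [453.4 216.  120.6] [-0.6  0.9 -0.4] 14.57
119.9 [453.4 216.  119.9] [-0.5  1.2 -0.3] 14.82
119.2 [453.4 216.  119.2] [-0.3  0.6 -1.1] 15.07
118.5 [453.4 216.  118.4] [ 0.2  1.1 -1. ] 15.32
117.8 [453.4 216.  117.7] [ 0.2  1.1 -0.1] 15.57
117.1 [453.4 216.  117.1] [-0.4  0.8 -1.5] 15.82
116.4 [453.4 216.  116.4] [-0.8  0.9 -0.3] 16.07
115.7 [453.4 216.  115.7] [-0.5  0.9 -0. ] 16.32
115.0 [453.4 216.  115. ] [-0.5  0.8 -0.7] 16.57
114.3 [453.4 216.  114.3] [-0.7  0.4 -1.1] 16.82
113.6 [453.4 216.  113.6] [-0.8  0.4 -0. ] 17.07
112.9 [453.5 216.  112.9] [ 1.1  0.2 -0. ] 17.32
112.2 [453.5 216.  112.2] [0.8 1.6 1.1] 17.57
111.5 [453.5 216.  111.5] [ 1.2  0.3 -0.6] 17.82
110.8 [453.5 216.  110.8] [2.2 1.1 1.6] 18.07
110.1 [453.5 216.  110.1] [2.7 0.8 0.3] 18.32
109.4 [453.5 216.  109.4] [ 3.1 -0.2  1. ] 18.57
108.7 [453.5 216.  108.7] [3.1 0.7 3.6] 18.82
108.0 [453.5 216.  108.1] [1.8 1.1 3.6] 19.07
107.3 [453.5 216.  107.3] [2.3 0.7 6. ] 19.32
106.6 [453.6 216.  106.7] [ 2.5 -0.2  6. ] 19.57
105.9 [453.6 216.1 106.1] [2.2 0.5 8.9] 
[... 533 characters left out ...]
9.3 [453.4 216.   99.3] [ 1.9 -0.  -0.6] 22.82
98.8 [453.5 216.   98.8] [ 1.1 -0.   1. ] 23.07
98.3 [453.5 216.   98.3] [2.7 1.  1.8] 23.32
97.8 [453.5 216.   97.9] [ 2.  -0.1  4.2] 23.57
97.3 [453.5 216.   97.3] [1.2 1.5 4.6] 23.82
96.8 [453.5 216.   96.9] [1.7 1.5 6. ] 24.07
96.3 [453.6 216.1  96.4] [1.3 0.8 7.4] 24.32
95.8 [453.6 216.   96. ] [2.1 0.3 9.9] 24.57
95.3 [453.7 216.1  95.6] [1.9 0.6 9.3] 24.82
94.8 [453.8 216.1  95.1] [ 1.9  0.9 11. ] 25.07
94.3 [453.9 216.1  94.7] [ 0.9  0.4 12. ] 25.32
93.8 [453.9 216.1  94.2] [ 1.   1.4 13.6] 25.57
93.3 [454.  216.2  93.8] [ 1.   1.3 14.5] 25.82
92.8 [454.1 216.2  93.4] [ 1.   0.8 15.5] 26.07
92.3 [454.1 216.2  92.9] [ 1.1  0.4 18.2] 26.32
```

It snapped in at TCP z of about 101. It then seated, with zero force at 99.2 (99.3 expected), and was pressed to about 18 N. Next is the pull test.

```bash
cat > pull.py <<'E'
from h import *
C=[453.4,216.0]; b=-1.6
def F(n=4):
    v=[]
    for _ in range(n): v.append(robot.get_contact_force()[2]); robot.sleep(.03)
    return np.mean(v)-b
L=lambda s,f:print(s,np.round(robot.get_ee_pos(),1),round(f,1),round(robot.get_time_s(),2))
robot.servo_line([*C,98.8],vel=15); f=F(); L("unload",f)
z=98.8
while f>-9.3 and z<106:
    z+=0.35 if f>-7 else 0.2
    robot.servo_line([*C,z],vel=8); f=F(); L(z,f)
for i in range(7):
    robot.sleep(.1); L("hold",F())
for z2 in np.linspace(z,98.9,7)[1:]:
    robot.servo_line([*C,z2],vel=8)
L("eased",F())
E
python3 pull.py
```

```text
unload [453.3 216.   98.6] 2.0 27.04
99.14999999999999 [453.4 216.   99.1] 0.2 27.43
99.49999999999999 [453.4 216.   99.5] -0.8 27.81
99.84999999999998 [453.4 216.   99.8] -1.5 28.19
100.19999999999997 [453.4 216.  100.2] -2.8 28.57
100.54999999999997 [453.4 216.  100.5] -2.7 28.96
100.89999999999996 [453.4 216.  100.9] -3.8 29.34
101.24999999999996 [453.4 216.  101.2] -4.2 29.73
101.59999999999995 [453.4 216.  101.6] -5.3 30.11
101.94999999999995 [453.4 216.  101.9] -5.8 30.49
102.29999999999994 [453.4 216.  102.3] -6.8 30.88
102.64999999999993 [453.4 216.  102.6] -7.4 31.26
102.84999999999994 [453.4 216.  102.9] -8.1 31.64
103.04999999999994 [453.4 216.  103. ] -8.5 32.02
103.24999999999994 [453.4 216.  103.3] -8.4 32.41
103.44999999999995 [453.4 216.  103.4] -9.0 32.79
103.64999999999995 [453.4 216.  103.6] -9.6 33.17
hold [453.4 216.  103.6] -9.8 33.41
hold [453.4 216.  103.6] -9.9 33.64
hold [453.4 216.  103.6] -10.1 33.88
hold [453.4 216.  103.7] -9.2 34.11
hold [453.4 216.  103.7] -10.0 34.34
hold [453.4 216.  103.6] -10.0 34.58
hold [453.4 216.  103.6] -9.7 34.81
eased [453.5 216.   99. ] 1.0 36.44
```

It held at about 9.8 N for over 1.5 s with no slip, and zero force came back at the same height. I'll release and check.

```bash
python3 - <<'E'
from h import *
np.set_printoptions(precision=1,suppress=True)
robot.move_gripper(40); print(robot.get_contact_force())
robot.servo_line([453.4,216,190],vel=90)
robot.move_to([420,20,260],robot.get_eef_rot()); robot.sleep(.3)
print(robot.get_time_s(),robot.get_contact_force())
ims={c:robot.snapshot(c) for c in("scene","top")}
for c in ims:
  for q in("stem_grip","stem_flange"): print(q,c,[(x["xy"],x["score"]) for x in robot.pinpoint(q,c)[:2]])
  print(c,"exp griptop/flange/coupling",[proj(c,[453.5,216,z]) for z in(139,89,83)])
save(np.hstack([cv2.resize(ims["scene"][125:205,230:310],(400,400),interpolation=cv2.INTER_CUBIC),cv2.resize(ims["top"][170:250,207:287],(400,400),interpolation=cv2.INTER_CUBIC)]),"end.png")
E
```

```text
[-0.2 -0.   0.5]
39.1167 [-0.3 -0.1 -1. ]
stem_grip scene [([269.5, 167.1], 0.59), ([273.0, 161.9], 0.49)]
stem_flange scene [([270.8, 166.3], 0.59)]
scene exp griptop/flange/coupling [array([269.5, 155.9]), array([270.3, 164.8]), array([270.4, 165.9])]
stem_grip top [([245.1, 207.7], 0.47)]
stem_flange top [([244.0, 207.5], 0.61)]
top exp griptop/flange/coupling [array([240.1, 208.5]), array([243.1, 208.9]), array([243.4, 208.9])]
```

View pics/end.png

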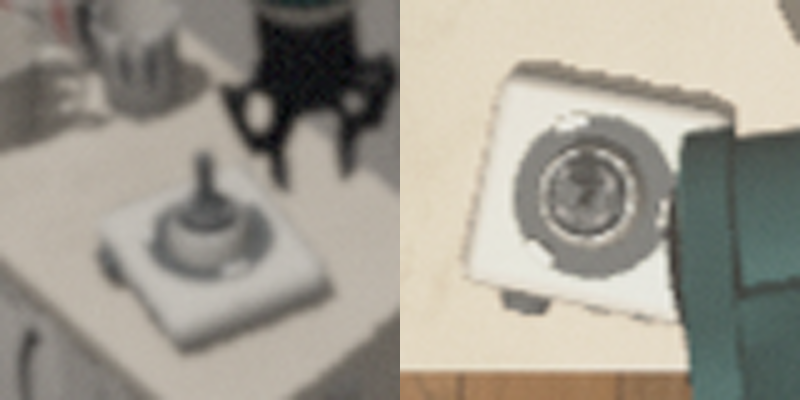

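The stem stands upright in the coupling, with its top at scene (270.6,156) against an expected row of 155.9. The gripper is clear.

```bash
python3 -c "
from station import robot
print(robot.job_done())"
```

```text
the job is handed in; nothing more can be done
None
```

The stem snapped into the coupling, was pressed home at about 18 N, held a pull of about 10 N for over a second, and was left upright; the job is handed in, at about 39 s on the robot's clock.

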